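# Tug, release and hold open the reagent box cover

## Task

The cover of the grey reagent box falls shut by itself, and you cannot see whether its catch has caught. Before moving the catch's slide, tug the cover up by its upright tab to find out; if it is caught, push the slide to its stop to free it. Then raise the cover to at least 45 degrees and finish while still holding it open, so that someone can take the bottles out; do not push away or knock over the small beaker and the vial beside the box.

Things in the scene. Friction and masses are not known exactly. Their poses are not given: they have to be found in the camera images.
- reagent_box: Grey plastic box, 170 x 220 x 100 mm (x, y, z), fixed to the worktop, shut by a white cover. Origin: centre of its underside; x points from the front (catch side) to the back (hinge side), z up. On its front is a dark steel ledge (x -0.129 to -0.085, y -0.08 to 0.02, top at z 0.09) that carries the release slide. Its yaw varies by up to about 17 degrees.
- cover (a joint): Opening angle of the cover in rad: 0 shut, grows as its front edge rises, stop at 1.35. The white cover is 172 x 224 mm and 8 mm thick, weighs about 0.3 kg, its top is at z 0.109 in the box frame when shut. Hinged along y at the box's back rim (point cover_hinge). It falls shut when let go. If it is caught it rises only about 0.04 rad (6 mm at the tab) and then stops hard; if not, it lifts freely.
- cover_tab (a point): Point on the cover's upright steel tab at which to grip it: 27 mm above the cover's top, 19 mm below the tab's top. The tab is 34 mm (box x) x 14 mm (box y), grip it across the 14 mm. It turns with the cover; with the cover shut the point is at (-0.05, 0.05, 0.136) in the box frame, 0.130 m in front of and 0.036 m above the hinge line. The hand may stay pointing down as the cover rises: the tab can turn between the fingers.
- cover_hinge (a point): Middle of the cover's hinge line, fixed on the box at (0.08, 0, 0.10) in the box frame; the hinge line runs along the box's y.
- release (a joint): Travel of the catch's release slide in m: 0 to 0.004 at the start, 0.03 at its stop; grows as the slide moves along the box's -y. It moves with about 2 to 5 N and stays where it is left. Its position does not tell whether the cover is caught: at the start a hidden bolt inside may or may not be in the cover's hook. Pushing the slide to its stop takes the bolt out of the hook for good.
- release_top (a point): Centre of the top of the release slide's upright steel thumb piece, 16 mm (box x) x 14 mm (box y), standing 34 mm above the ledge; with travel 0 it is at (-0.108, -0.015, 0.124) in the box frame. It can be gripped across y or pushed from its +y side.
- beaker_near: Loose small clear beaker with a dark content, 60 x 64 x 81 mm, origin at the centre of its underside, z up; stands to the +y side of the box. Leave it alone.
- vial_near: Loose clear bottle with a white cap, 31 mm across, 114 mm high, origin at the centre of its underside, z up; stands to the -y side of the box. Leave it alone.

How it is judged (in metres and radians):
On the way:
1. the cover is tugged up (against its catch, or freely) before the release slide has been moved (value of joint cover above 0.015 rad and value of joint release below 0.008 m), for 0.1 s.
At the end, for the whole second after the job is handed in: The cover stands still, at least 0.70 rad (40 degrees) open, held there by the fingers (more than 0.5 N between fingers and cover); beaker and vial are upright (within 0.3 rad) and within 30 mm of where they stood (value of joint cover above 0.7 rad and velocity of joint cover between -0.1 and 0.1 rad/s and contact force between the fingers and cover above 0.5 N and angle between each of beaker_near, vial_near's own z axis and vertical below 0.3 rad and distance of each of beaker_near, vial_near from where it was at the start of the episode below 0.03 m); the arm keeps its last pose, push and grip.
It fails at once if the beaker or the vial beside the box is knocked over or pushed more than 30 mm (angle between any of beaker_near, vial_near's own z axis and vertical above 0.5 rad or distance of any of beaker_near, vial_near from where it was at the start of the episode above 0.03 m).
It also fails if it takes over 48 s, if anything falls off the work surface, if the arm or the gripper's body presses on something with over 40 N, if the wrist force passes 120 N, or if a joint passes its speed limit or range.

## Robot

A 6-joint arm with a two-finger parallel gripper is mounted at the origin on the work surface; the furniture and walls round the work are solid. World frame = base frame: x ahead of the robot, y to its left, z up, the work surface at z = 0. Lengths are in mm, angles in rad, forces in N, time in s.
With the tool pointing down it reaches from about 300 to 775 mm from the base axis. Payload 14.6 kg.
Tool frame: the origin (TCP) lies on the centre line of the jaws, within the pads' length; the fingertips stand 19 mm ahead of it and the grasp point (between the pads) is the TCP (bot.tip_reach is the distance from the TCP to the fingertips, in mm); y points along the fingers, x is the direction in which the jaws open and shut, and the axes are right-handed (so a half turn about y gives the same grasp; the last joint's range is limited). The gripper opens to 85 mm and grips with 20 to 120 N. Pads are 22 mm wide; open, the fingers measure 114 mm over their backs; the gripper's body (76 mm by 85 mm) begins 54 mm behind the grasp point. The pads swing forward as they close: fully open they stand 13 mm farther back than shut.
Start: joints at [1.055, 0.3, 1.521, -0, 1.321, -0.067], TCP at [238.633, 495.524, 226.681] pointing down, gripper open.
Joint ranges: [-3.03, 3.03], [-0.79, 2.21], [0.23, 2.52], [-1.04, 4.18], [0, 3.07], [-2.55, 2.55]. Speed limits (rad/s): [2.22, 2.22, 2.57, 3.14, 3.14, 3.14].

## Interface

Orientations are given as a unit quaternion [w, x, y, z].
In Python, from rig import bot gives the robot as it stands. Calls block until the motion is done:
- bot.move_to(position, orientation): joint-space move of the TCP to a pose.
- bot.servo_line(position, attitude=None, speed=150, until_force=None): straight line of the TCP; attitude=None keeps the orientation; speed is the mean speed in mm/s. With until_force (N) it stops when the force on the tool has changed by that much, and returns True; else False.
- bot.move_joints(angles): joint-space move.
- bot.move_gripper(opening, grip_force=None): finger opening in mm; grip_force is the grip in N (None keeps the last); returns when the fingers have stopped.
- bot.dwell(seconds).
- bot.ik(position, orientation): joint angles nearest the present ones, or None.
- bot.read_state(): the state.
- bot.read_camera(name): name is "scene" or "top"; returns a dict with "image" (480x640x3 uint8, blue, green, red), "depth" (480x640 float32, mm along the optical axis (not along the pixel's ray), 0 where there is no reading), "fovy" (degrees; the focal length in pixels is half the picture's height over the tangent of half this angle, whatever the lens; pixels are square), "cx", "cy" (the principal point, pixels), "k1" (the pictures are not rectified: a ray, as slopes to the right and down, at radius r is drawn at 1 + k1 r^2 times it, then the intrinsics apply), "eye" and "attitude" of the camera in the world. Camera axes: x right, y down, z forward; pixel columns grow to the right and rows downward; lengths in mm; the calibration is good to about 2 mm. A picture is of the moment at which its call begins.
A pose or a line that the arm cannot do raises bot.MotionError and nothing moves.
- bot.finish_job(): hands the job in, once; it reports no verdict.
The state is a dict: "clock": time; "joint_positions": joint angles; "qvel": joint speeds; "effort": joint torques, N m; "ee_pos": TCP position; "tool_rot": TCP orientation; "ft_force": force on the tool from outside, world axes, zero at the start; "moment": the same for the moment, N m; "grip_width": finger opening in mm.
Only numpy, scipy, OpenCV 4.12 (cv2) and the standard library are available. Lean on these libraries where they do the work, as an engineer would, in place of code of your own. Each camera call takes 0.05 s, during which the arm holds its last target.

## Working session

There is one attempt and no reset: what is moved stays moved. The work goes in short steps, each a Python script; the robot and the scene stay as the last script left them, time stands still between calls to the robot, and variables do not carry over. Pictures are saved under pics/ and viewed, and the job is handed in when it is done.

```bash
ls; mkdir -p pics
python3 - <<'E'
from rig import bot
import cv2,numpy as np
s=bot.read_state();print(s)
for n in("scene","top"):
    c=bot.read_camera(n);cv2.imwrite(f"pics/a_{n}.png",c["image"]);np.savez(f"/tmp/a_{n}.npz",**c)
    print(n,{k:v for k,v in c.items() if k not in("image","depth")},(c["depth"]>0).mean())
E
```

```text
pics
{'clock': 0.0, 'joint_positions': array([ 1.05542103e+00,  3.00485615e-01,  1.52160732e+00, -9.54242034e-06,
        1.32072426e+00, -6.66101513e-02]), 'qvel': array([ 4.76273091e-04,  6.76790190e-04,  7.11779987e-06,  1.93662895e-03,
        1.24760701e-03, -5.44569427e-04]), 'effort': array([-1.21585148e-03, -5.43495476e+01, -3.61794126e+01, -1.04311707e-04,
        3.88258311e-03, -5.12064571e-05]), 'ee_pos': array([238.50299958, 495.31369806, 226.10226333]), 'tool_rot': array([-0.5985092 ,  0.59892582,  0.3758347 , -0.37659379]), 'ft_force': array([-0.13432575, -0.34168811,  0.54939097]), 'moment': array([0.01862467, 0.01964659, 0.03038341]), 'grip_width': 84.96577289944622}
scene {'fovy': 51.398435787644274, 'cx': 314.5511822963626, 'cy': 234.79683054928563, 'k1': -0.0026967626460631514, 'eye': array([226.77194421, 426.75649848, 740.90380963]), 'attitude': array([ 0.11841673, -0.30202685,  0.88464946, -0.33489192])} 0.99607421875
top {'fovy': 50.63673923184409, 'cx': 319.4696925254845, 'cy': 246.31738626684276, 'k1': -0.03098192902661829, 'eye': array([477.40747732, -16.45111387, 961.01521996]), 'attitude': array([-0.03568301,  0.7137305 , -0.69834846,  0.04031032])} 0.9960807291666667
```

View pics/a_scene.png

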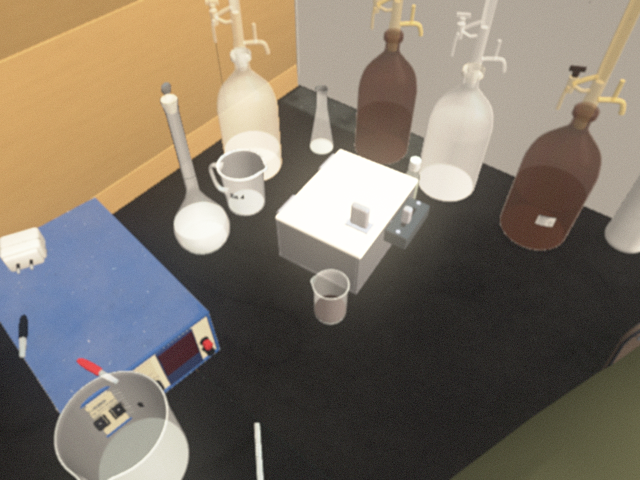

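View pics/a_top.png

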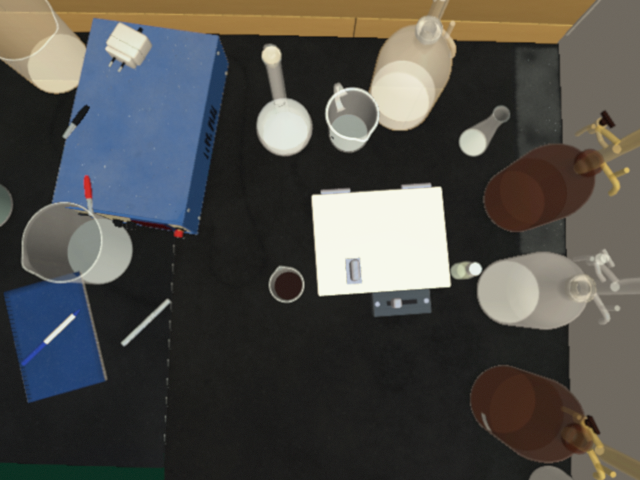

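The scene view shows the box with its tab near (360,215), the thumb piece near (407,213), the beaker at (330,295) and the vial at (414,168). In the top view the cover spans (313–450, 187–295), with the tab at about (354,270), the thumb at (397,302), the beaker at (287,285) and the vial at (465,270). I'll zoom in next.

```bash
cat > h.py <<'E'
import numpy as np,cv2
from scipy.spatial.transform import Rotation as R
def rot(q): return R.from_quat([q[1],q[2],q[3],q[0]])
def rays(c,uv):
    f=240/np.tan(np.radians(float(c["fovy"]))/2)
    K=np.array([[f,0,float(c["cx"])],[0,f,float(c["cy"])],[0,0,1]])
    # drawn = (1+k1 r^2)*ray : OpenCV model
    p=cv2.undistortPoints(np.array(uv,float).reshape(-1,1,2),K,np.array([float(c["k1"]),0,0,0,0]))[:,0]
    d=np.c_[p,np.ones(len(p))]
    return np.array(c["eye"]),rot(c["attitude"]).apply(d)
def onplane(c,uv,z):
    e,d=rays(c,uv); t=(z-e[2])/d[:,2]; return e+t[:,None]*d
def tri(c1,p1,c2,p2):
    e1,d1=rays(c1,[p1]);e2,d2=rays(c2,[p2]);A=np.c_[d1[0],-d2[0]]
    t=np.linalg.lstsq(A,e2-e1,rcond=None)[0]
    a=e1+t[0]*d1[0];b=e2+t[1]*d2[0];return (a+b)/2,np.linalg.norm(a-b)
def bydepth(c,uv):
    e,d=rays(c,uv);z=np.array([c["depth"][int(round(v)),int(round(u))] for u,v in uv]);return e+z[:,None]*d
E
python3 - <<'E'
from h import *
t=np.load("/tmp/a_top.npz");s=np.load("/tmp/a_scene.npz")
for c,n,(x0,y0,x1,y1) in((t,"top",(260,170,490,330)),(s,"scene",(270,140,440,330))):
    k=3.4 if n=="top" else 3.1
    cv2.imwrite(f"pics/b_{n}.png",cv2.resize(c["image"][y0:y1,x0:x1],None,fx=k,fy=k,interpolation=cv2.INTER_CUBIC))
hs=cv2.cvtColor(t["image"],cv2.COLOR_BGR2GRAY)
m=(hs>225).astype(np.uint8)
cs,_=cv2.findContours(m,0,2);c=max([q for q in cs if cv2.pointPolygonTest(q,(380,230),False)>=0],key=cv2.contourArea)
r=cv2.minAreaRect(c);print(r);b=cv2.boxPoints(r)
print(cv2.approxPolyDP(c,6,True)[:,0])
P=onplane(t,b,109);print(P)
print([np.linalg.norm(P[i]-P[i-1]) for i in range(4)])
print("depth cover",bydepth(t,[(340,210),(420,210),(420,270),(335,280)]))
E
```

```text
((380.6496276855469, 240.69436645507812), (99.92708587646484, 131.0366973876953), 86.09950256347656)
[[440 188]
 [313 196]
 [319 294]
 [448 286]]
[[ 656.76838801   -6.22171899  109.        ]
 [ 677.67620182 -230.39676076  109.        ]
 [ 507.01407673 -241.02867312  109.        ]
 [ 487.53027124  -21.48141265  109.        ]]
[np.float64(169.92468454830808), np.float64(225.14792033547167), np.float64(170.99297793311916), np.float64(220.41011378354008)]
depth cover [[ 631.93126929  -54.563322    111.6410079 ]
 [ 635.53994536 -191.26722196  109.30486692]
 [ 533.04529834 -191.30211789  109.08921384]
 [ 513.08435674  -48.23559392  111.18255345]]
```

View pics/b_top.png

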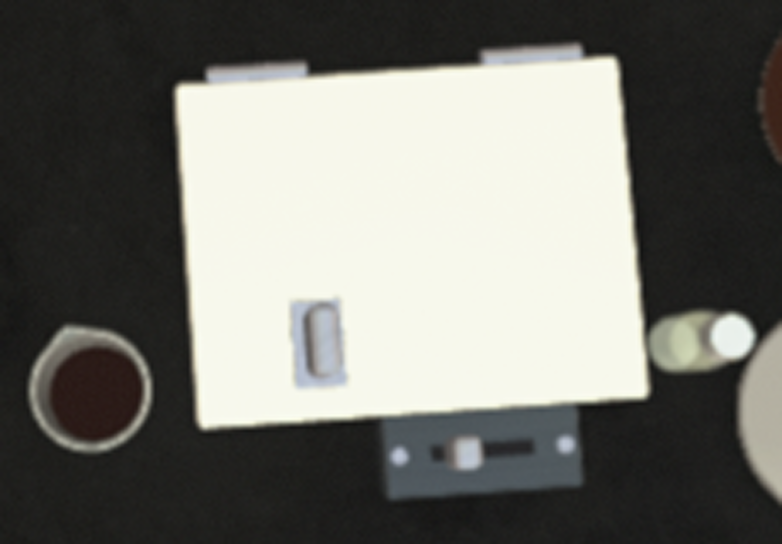

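View pics/b_scene.png

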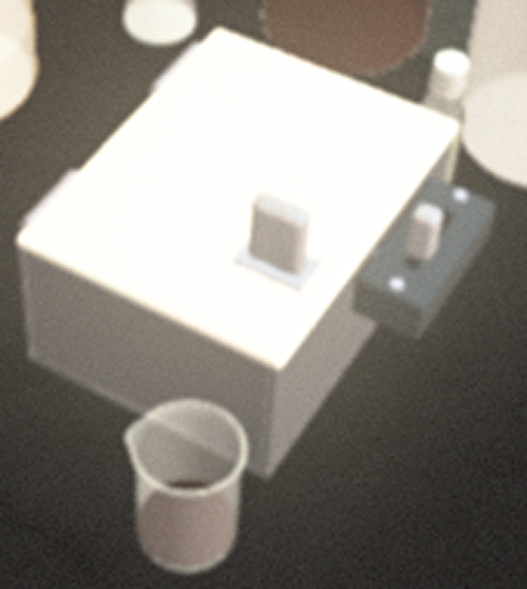

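Run:
```python
from h import *
t=np.load("/tmp/a_top.npz");s=np.load("/tmp/a_scene.npz")
T=lambda x,y:(260+(x+.5)/3.4-.5,170+(y+.5)/3.4-.5)
S=lambda x,y:(270+(x+.5)/3.1-.5,140+(y+.5)/3.1-.5)
for n,a,b in(("tabtop",(328,341),(283,206)),("thumb",(469,453),(428,211)),("cFL",(199,430),(278,364)),("cFR",(649,397),(460,124)),("cBR",(617,57),(218,28)),("cBL",(176,86),(18,238)),("screwL",(400,456),(397,284)),("screwR",(566,444),(460,195)),
  ("vialcap",(732,337),(452,62)),("beakertop",(92,390),(188,448))):
    p,e=tri(t,T(*a),s,S(*b));print(n,p.round(1),round(e,1),"depth",bydepth(t,[T(*a)])[0].round(1),bydepth(s,[S(*b)])[0].round(1))
```

```text
tabtop [528.2 -80.  153.3] 0.4 depth [527.9 -79.9 155.7] [526.8 -77.2 156.4]
thumb [ 477.1 -151.4  123.6] 0.2 depth [ 477.2 -150.8  127. ] [ 475.9 -148.9  126.4]
cFL [486.4 -20.2 108.8] 1.8 depth [486.7 -21.2   3.9] [486.9 -19.2 109.6]
cFR [ 506.7 -243.5  106.6] 0.2 depth [ 510.2 -272.    -0.6] [ 522.4 -281.    71. ]
cBR [ 677.7 -228.5  106.8] 0.8 depth [ 703.  -254.6    1. ] [ 674.9 -225.1  110.3]
cBL [656.8  -5.9 108.5] 1.7 depth [ 6.803e+02 -4.000e+00  6.000e-01] [728.3 -79.1   2. ]
screwL [ 474.8 -122.2   89.9] 0.4 depth [ 475.  -121.8   92.1] [ 473.2 -119.    93.7]
screwR [ 482.5 -205.8   90.2] 0.4 depth [ 482.7 -205.6   90.8] [ 481.7 -204.3   91.9]
vialcap [ 536.7 -283.2  113.6] 0.2 depth [ 537.  -283.9  111.2] [ 535.1 -279.7  116.7]
beakertop [505.2  34.3  78. ] 0.2 depth [507.2  38.2   9.8] [521.3  11.7  39.7]
```

```bash
cat >> h.py <<'E'
YAW=np.radians(5.25); O=np.array([582.4,-124.9,0])
def W(p): # box mm -> world mm
    return R.from_euler('z',YAW).apply(p)+O
def down(sgn,tilt=0):
    x=sgn*R.from_euler('z',YAW).apply([0,1,0]);y=np.array([0,0,-1.]);M=np.c_[x,y,np.cross(x,y)]
    q=R.from_matrix(M).as_quat();return np.r_[q[3],q[:3]]
E
python3 - <<'E'
from h import *
from rig import bot
for n in("top","scene"):
    c=np.load(f"/tmp/a_{n}.npz");v,u=np.mgrid[0:480:3,0:640:3];uv=np.c_[u.ravel(),v.ravel()];dep=c["depth"]
    P=bydepth(c,uv);r=np.hypot(P[:,0],P[:,1])
    k=(dep[uv[:,1],uv[:,0]]>0)&(r<680)&(r>250)&(P[:,1]>-330);a=np.degrees(np.arctan2(P[:,1],P[:,0]))
    for lo in range(-40,90,10):
        m=k&(a>=lo)&(a<lo+10)
        if m.any(): print(n,lo,P[m][P[m,2].argmax()].round())
s=bot.read_state();print(rot(s["tool_rot"]).as_matrix().round(2))
for sg in(1,-1):
  for p in([-50,50,230],[-50,50,138],[-108,-45,116],[24,50,225]):
    print(sg,p,W(p).round(1),bot.ik(W(p),down(sg)))
E
```

```text
top -40 [ 512. -328.  198.]
top -30 [ 529. -275.  117.]
top -20 [ 477. -148.  127.]
top -10 [528. -81. 158.]
top 0 [514.  63.  83.]
top 10 [623. 212. 128.]
top 20 [587. 336. 150.]
top 30 [548. 334. 150.]
top 40 [512. 439. 150.]
top 50 [369. 503.  26.]
top 60 [292. 509.  14.]
top 70 [191. 547.   5.]
scene -40 [ 492. -327.  200.]
scene -30 [ 529. -286.  118.]
scene -20 [ 476. -149.  128.]
scene -10 [538. -73. 157.]
scene 0 [479.  22.  85.]
scene 10 [617. 216. 128.]
scene 20 [589. 337. 148.]
scene 30 [500. 416. 150.]
scene 40 [505. 429. 150.]
scene 50 [185. 314. 585.]
scene 60 [181. 331. 585.]
[[ 0.43 -0.   -0.9 ]
 [ 0.9  -0.    0.43]
 [-0.   -1.    0.  ]]
1 [-50, 50, 230] [528.  -79.7 230. ] [-2.18369559e-01  2.61635711e-01  1.56204757e+00 -4.44089210e-16
  1.31790937e+00 -1.88079567e+00]
1 [-50, 50, 138] [528.  -79.7 138. ] [-2.18369559e-01  3.55399857e-01  1.66543616e+00 -4.44089210e-16
  1.12075663e+00 -1.88079567e+00]
1 [-108, -45, 116] [ 479.  -179.6  116. ] [-4.30343711e-01  3.38486727e-01  1.74710878e+00 -4.44089210e-16
  1.05599715e+00 -2.09276982e+00]
1 [24, 50, 225] [601.7 -72.9 225. ] [-1.81006986e-01  4.27185069e-01  1.35266126e+00 -4.44089210e-16
  1.36174632e+00 -1.84343310e+00]
-1 [-50, 50, 230] [528.  -79.7 230. ] [-2.18369559e-01  2.61635711e-01  1.56204757e+00 -4.44089210e-16
  1.31790937e+00  1.26079698e+00]
-1 [-50, 50, 138] [528.  -79.7 138. ] [-2.18369559e-01  3.55399857e-01  1.66543616e+00 -4.44089210e-16
  1.12075663e+00  1.26079698e+00]
-1 [-108, -45, 116] [ 479.  -179.6  116. ] [-4.30343711e-01  3.38486727e-01  1.74710878e+00 -4.44089210e-16
  1.05599715e+00  1.04882283e+00]
-1 [24, 50, 225] [601.7 -72.9 225. ] [-1.81006986e-01  4.27185069e-01  1.35266126e+00 -4.44089210e-16
  1.36174632e+00  1.29815956e+00]
```

Run:
```python
from h import *
from rig import bot
q=down(-1)
bot.move_to(W([-50,50,235]),q)
bot.move_gripper(45,30)
print(bot.read_state()["ft_force"])
print(bot.servo_line(W([-50,50,139]),speed=100,until_force=10))
s=bot.read_state();print(s["clock"],s["ee_pos"],s["ft_force"],W([-50,50,139]))
c=bot.read_camera("top");cv2.imwrite("pics/c_top.png",cv2.resize(c["image"][170:330,260:490],None,fx=3.4,fy=3.4))
c=bot.read_camera("scene");cv2.imwrite("pics/c_scene.png",cv2.resize(c["image"][140:330,270:440],None,fx=3.1,fy=3.1))
```

```text
[-0.58529363 -0.65348647 -1.05585847]
False
3.9833 [528.3372433  -79.75009332 139.63253425] [ 0.25789299 -0.36762418 -0.14989662] [528.03467269 -79.68483455 139.        ]
```

View pics/c_scene.png

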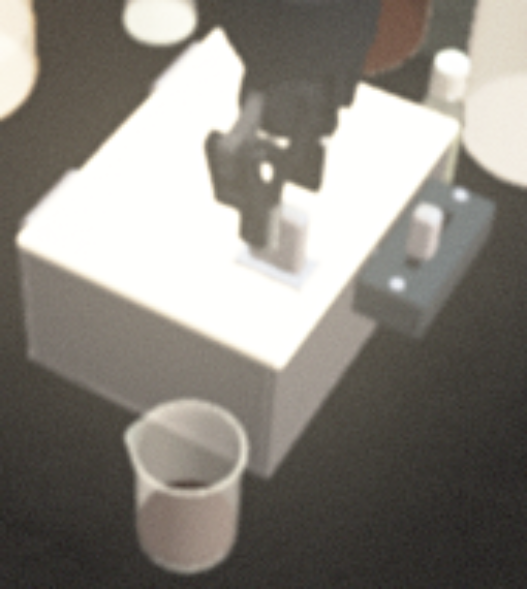

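The fingers straddle the tab: near finger at about (262,230) in the crop, tab at (290,240). Next I grip and tug.

```bash
cat >> h.py <<'E'
def tabpt(th,r0=(-130.,39.)):
    x=r0[0]*np.cos(th)-r0[1]*-np.sin(th); z=-r0[0]*np.sin(th)+r0[1]*np.cos(th)
    return W([80+x,50,100+z])
E
python3 - <<'E'
from h import *
from rig import bot
bot.move_gripper(0,50)
s=bot.read_state();print(s["grip_width"],s["ee_pos"],s["ft_force"])
print(tabpt(0),tabpt(.8))
f0=s["ft_force"]
for th in(.015,.025,.032):
    print(bot.servo_line(tabpt(th),speed=20,until_force=20));bot.dwell(.15)
    s=bot.read_state();print(th,s["clock"],s["ee_pos"],s["ft_force"]-f0)
E
```

```text
12.656754899823374 [528.02648621 -78.74592213 139.44796458] [-2.75803554  8.80458091  4.6115914 ]
[528.03467269 -79.68483455 139.        ] [595.1569191  -73.51716655 220.42785348]
False
0.015 4.8667 [528.37610139 -78.69638462 140.54393811] [ 2.68932055 -1.28526699 -6.70523314]
False
0.025 5.2667 [528.79529065 -78.65980663 141.65817244] [ 5.73578939 -2.9371474  -9.96333826]
False
0.032 5.6667 [529.11246165 -78.6585607  142.46915703] [  5.35079258  -2.54618089 -10.97731318]
```

Run:
```python
from h import *
from rig import bot
for th in(.04,.05,.06,.075):
    h=bot.servo_line(tabpt(th),speed=20,until_force=20);bot.dwell(.15)
    s=bot.read_state();print(th,h,s["clock"],s["ee_pos"],s["ft_force"],s["grip_width"])
    if s["ft_force"][2]<-35: break
c=bot.read_camera("scene");cv2.imwrite("pics/d_scene.png",cv2.resize(c["image"][140:330,270:440],None,fx=3.1,fy=3.1))
```

```text
0.04 False 6.0667 [529.49064372 -78.5988147  143.41581296] [ 4.46708005  5.56265593 -7.60710159] 12.504634374209363
0.05 False 6.4667 [530.02483707 -78.55086287 144.64869937] [ 4.6814269   6.53822227 -6.82349221] 12.488101619431463
0.06 False 6.8667 [530.16316797 -78.53134843 145.0662337 ] [  7.04409439   5.57074421 -15.4773674 ] 12.49326040159506
0.075 False 7.2667 [530.1736243  -78.48611496 145.48338968] [  8.89776653   3.85736212 -27.5139038 ] 12.08694360285408
```

View pics/d_scene.png

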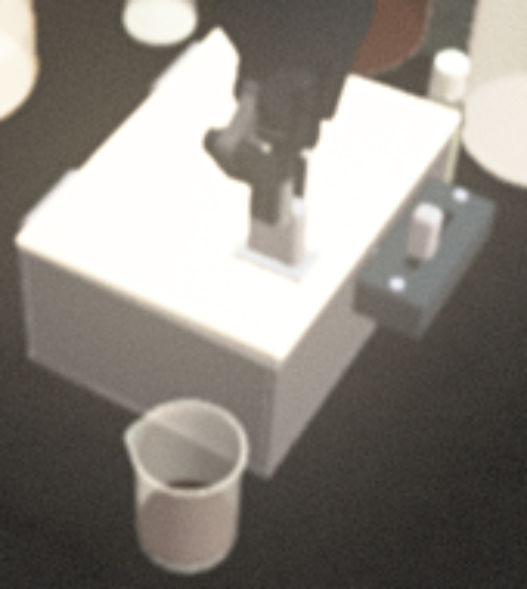

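It is caught: the cover stopped hard after about 5.5 mm, the pull rose to -27 N, and a gap shows at the front edge near (278,360). I'll lower the cover and work the slide.

Run:
```python
from h import *
from rig import bot
bot.servo_line(tabpt(0),speed=40)
bot.move_gripper(45,30)
bot.servo_line(W([-50,50,195]),speed=150)
bot.servo_line(W([-108,-16.5,195]),speed=150)
print(bot.servo_line(W([-109,-16.5,118]),speed=100,until_force=10))
s=bot.read_state();print(s["clock"],s["ee_pos"],s["ft_force"])
c=bot.read_camera("scene");cv2.imwrite("pics/e_scene.png",cv2.resize(c["image"][140:330,270:440],None,fx=3.1,fy=3.1))
c=bot.read_camera("top");cv2.imwrite("pics/e_top.png",cv2.resize(c["image"][170:330,260:490],None,fx=3.4,fy=3.4))
```

```text
False
10.325 [ 475.69873977 -151.36177566  118.55145138] [0.26116041 0.33903655 1.03323313]
```

View pics/e_scene.png

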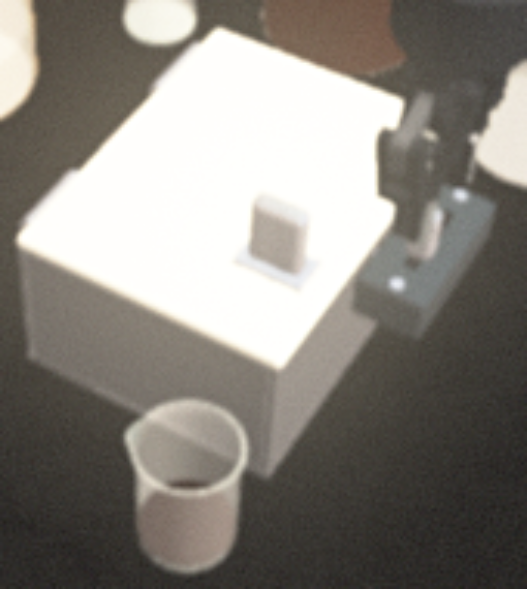

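The fingers straddle the thumb piece at (428,225), and the vial and beaker have not moved. I'll grip it and slide it.

Run:
```python
from h import *
from rig import bot
bot.move_gripper(0,30)
s=bot.read_state();print(s["grip_width"],s["ee_pos"],s["ft_force"])
yb=R.from_euler('z',YAW).apply([0,1,0]);xb=R.from_euler('z',YAW).apply([1,0,0])
for y in(-38,-43,-45.5,-47):
    h=bot.servo_line(W([-109,y,118]),speed=25,until_force=18)
    s=bot.read_state();p=s["ee_pos"]-O;print(y,h,s["clock"],p@xb,p@yb,s["ft_force"]@yb,s["ft_force"]@xb,s["grip_width"])
    if h:break
```

```text
11.59220278804178 [ 475.49489271 -151.3410909   118.32042105] [-0.60271451  0.49581832  4.86146697]
-38 False 11.8417 -108.84361228273634 -38.03583043364432 1.4299816809837758 -0.7970231276605395 11.407037716547322
-43 False 12.1917 -108.88658653494785 -43.14722487405838 -0.267008359665361 -1.6344019755362338 11.41004533940987
-45.5 False 12.4417 -108.90629390172403 -44.386941021312516 11.668387191015821 -1.3341972332519476 11.869872225466608
-47 False 12.6917 -108.92664996240275 -44.783120041469786 20.58174814587798 -1.5221946716179118 11.220582293546864
```

The slide stopped hard at y = -44.8 mm, which is about 30 mm of travel. I'll let go, check by camera, then regrip the tab.

Run:
```python
from h import *
from rig import bot
bot.servo_line(W([-109,-45,118]),speed=25)
bot.move_gripper(45,30)
bot.servo_line(W([-109,-45,195]),speed=150)
bot.servo_line(W([-50,50,195]),speed=150)
c=bot.read_camera("top");cv2.imwrite("pics/f_top.png",cv2.resize(c["image"][170:330,260:490],None,fx=3.4,fy=3.4))
c=bot.read_camera("scene");cv2.imwrite("pics/f_scene.png",cv2.resize(c["image"][140:330,270:440],None,fx=3.1,fy=3.1))
print(bot.servo_line(W([-50,50,139]),speed=100,until_force=10))
s=bot.read_state();print(s["clock"],s["ee_pos"],s["ft_force"])
```

```text
False
15.725 [528.27231697 -79.78401045 139.5059416 ] [-0.15202902  0.95131405  0.17185877]
```

View pics/f_scene.png

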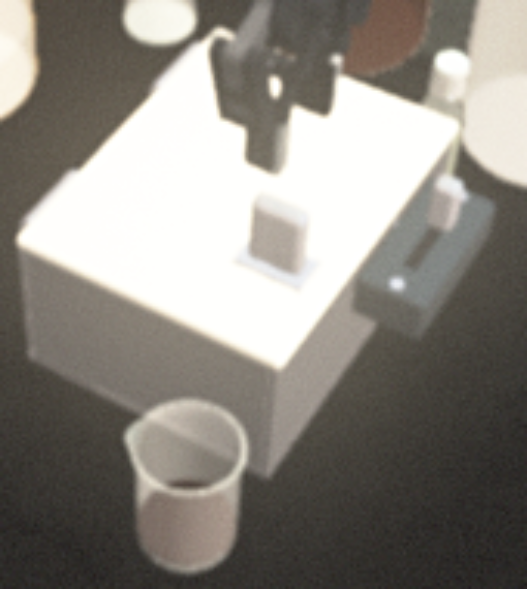

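The thumb piece now sits at the far end of its slot at (448,203), and the vial and beaker are in place. I'll grip the tab and lift along the arc.

Run:
```python
from h import *
from rig import bot
bot.move_gripper(0,50)
s=bot.read_state();print(s["grip_width"])
for th in np.r_[.03,.07,np.arange(.14,.961,.1),.96]:
    h=bot.servo_line(tabpt(th),speed=60,until_force=25)
    s=bot.read_state();print(round(th,2),h,round(s["clock"],2),s["ee_pos"].round(1),(s["ee_pos"]-tabpt(th)).round(1),s["ft_force"].round(1),round(s["grip_width"],1))
    if h:break
bot.dwell(.3)
c=bot.read_camera("top");cv2.imwrite("pics/g_top.png",c["image"]);np.savez("/tmp/g_top.npz",**c)
c=bot.read_camera("scene");cv2.imwrite("pics/g_scene.png",c["image"]);np.savez("/tmp/g_scene.npz",**c)
```

```text
12.467447857306128
0.03 False 16.36 [529.3 -78.6 142.8] [ 0.   1.  -0.1] [ 2.4  6.6 -5.8] 12.4
0.07 False 16.61 [531.3 -78.5 147.8] [ 0.3  1.  -0.2] [ 4.8  7.  -7.1] 12.7
0.14 False 16.92 [535.2 -78.1 156.5] [ 0.4  1.  -0.2] [ 8.   5.6 -8. ] 12.0
0.24 False 17.29 [541.4 -77.5 168.3] [ 0.4  1.  -0.5] [ 7.8  6.  -9.1] 12.7
0.34 False 17.67 [548.6 -76.9 179.4] [ 0.2  0.9 -0.8] [  7.4   5.5 -11. ] 12.2
0.44 False 18.04 [557.  -76.1 189.7] [ 0.1  1.  -1. ] [  5.9   5.4 -10.9] 12.3
0.54 False 18.42 [566.3 -75.2 199.1] [-0.1  0.9 -1.2] [  4.8   4.1 -11.6] 12.3
0.64 False 18.79 [576.6 -74.3 207.6] [-0.2  0.9 -1.3] [  3.3   4.9 -11.7] 11.9
0.74 False 19.17 [587.9 -73.3 215.2] [-0.2  0.9 -1.2] [  2.1   4.6 -12. ] 11.8
0.84 False 19.54 [599.8 -72.2 221.7] [-0.2  0.9 -1.2] [  0.4   5.1 -10. ] 11.8
0.94 False 19.92 [612.2 -71.1 226.8] [-0.3  0.8 -1.2] [  0.9   6.2 -10.2] 12.1
0.96 False 20.17 [614.6 -70.9 227.7] [-0.4  0.8 -1.2] [  0.3   5.4 -10.6] 11.7
```

View pics/g_scene.png

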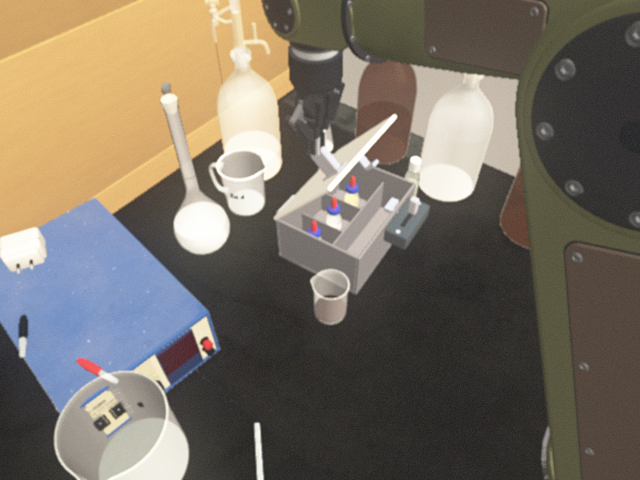

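View pics/g_top.png

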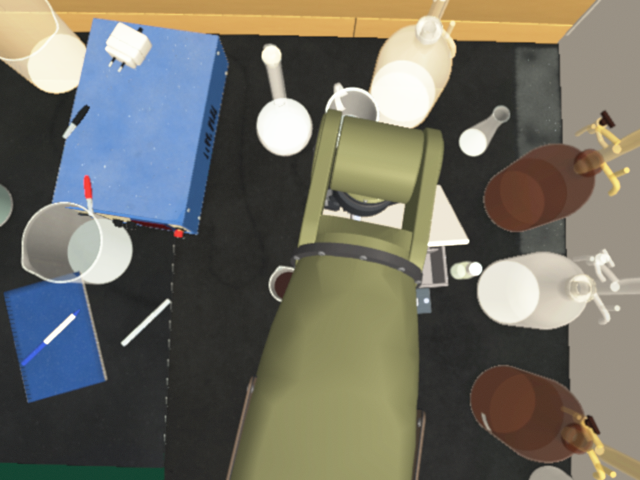

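The cover stands open with the bottles showing. In the scene view its front edge runs from (330,188) to (396,117), and in the top view its front-right corner is at (468,243). I'll measure the angle and check the hold is steady.

Run:
```python
from h import *
from rig import bot
t=np.load("/tmp/g_top.npz");s=np.load("/tmp/g_scene.npz")
p,e=tri(t,(468,243),s,(396,117));print(p,e)
b=R.from_euler('z',-YAW).apply(p-O);print("box",b,"angle~",np.arctan2(b[2]-100,80-b[0])-np.arctan2(9,167))
a=np.load("/tmp/a_scene.npz")
for n,(x0,y0,x1,y1) in(("beaker",(305,262,355,328)),("vial cap",(405,152,425,175))):
    print(n,"mean abs diff",np.abs(a["image"][y0:y1,x0:x1].astype(int)-s["image"][y0:y1,x0:x1]).mean())
for i in range(3):
    bot.dwell(.4);q=bot.read_state();print(q["clock"],q["ee_pos"],q["ft_force"],q["grip_width"],abs(q["qvel"]).max())
```

```text
[ 567.17260401 -238.29169968  224.07589013] 0.9724748000970873
box [ -25.53904003 -111.52268191  224.07589013] angle~ 0.8121134918421393
beaker mean abs diff 9.59949494949495
vial cap mean abs diff 11.15
20.9667 [614.5472254  -70.88949833 227.61174547] [  0.8267064    6.00725776 -10.64048476] 11.890130290864281 0.0017672344837580275
21.3667 [614.56568764 -70.89453775 227.61857606] [  0.87329294   5.37234918 -10.88127342] 11.819608591202078 0.0017312257247737441
21.7667 [614.56431549 -70.87448802 227.65555621] [  0.60254562   4.83548934 -10.69350077] 11.4099774992744 0.00148778581316481
```

The measured angle is about 0.81–0.87 rad, below the commanded 0.96. The tab may have shifted in the pads, so I'll look closer.

Run:
```python
from h import *
s=np.load("/tmp/g_scene.npz");t=np.load("/tmp/g_top.npz")
a=cv2.resize(s["image"][80:260,265:445],None,fx=3.3,fy=3.3,interpolation=2);cv2.imwrite("pics/h.png",a)
a=cv2.resize(t["image"][170:330,400:500],None,fx=3.6,fy=3.6,interpolation=2);cv2.imwrite("pics/h2.png",a)
```

```text
(no output)
```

View pics/h.png

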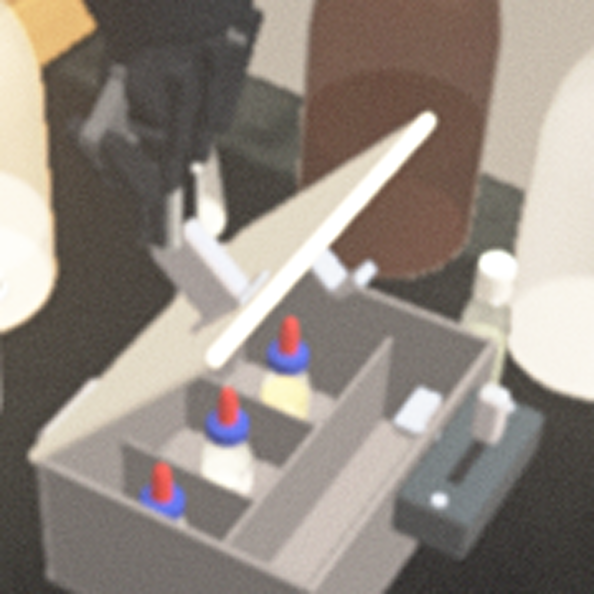

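View pics/h2.png

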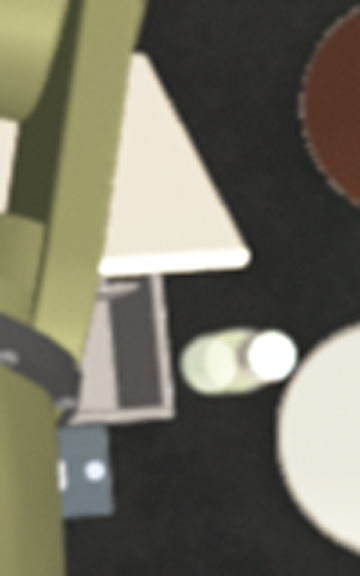

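The fingers hold the upper back corner of the tab at about (175,240), so the tab did slip part-way during the lift, though the hold is steady now. For margin I'll grip harder and turn the hand with the cover another 0.15 rad about the hinge, so there's no sliding in the pads.

Run:
```python
from h import *
from rig import bot
bot.move_gripper(0,100)
s=bot.read_state();print(s["grip_width"],s["ee_pos"],s["ft_force"])
yb=R.from_euler('z',YAW).apply([0,1,0]);H=W([80,50,100])
p0=s["ee_pos"].copy();q0=rot(s["tool_rot"])
for a in(.05,.10,.15):
    r=R.from_rotvec(a*yb);q=(r*q0).as_quat()
    h=bot.servo_line(H+r.apply(p0-H),np.r_[q[3],q[:3]],speed=25,until_force=30)
    s=bot.read_state();print(a,h,s["clock"],s["ee_pos"],s["ft_force"],s["grip_width"])
    if h:break
bot.dwell(.3)
c=bot.read_camera("top");np.savez("/tmp/i_top.npz",**c)
cv2.imwrite("pics/i2.png",cv2.resize(c["image"][170:330,400:500],None,fx=3.6,fy=3.6,interpolation=2))
c=bot.read_camera("scene");np.savez("/tmp/i_scene.npz",**c)
cv2.imwrite("pics/i.png",cv2.resize(c["image"][80:260,265:445],None,fx=3.3,fy=3.3,interpolation=2))
```

```text
9.629512141425673 [614.58399539 -70.89657056 227.83139803] [-0.1472326   5.83460484 -9.13953896]
0.05 False 22.3833 [620.9280836  -70.20592573 229.71285451] [-1.81674873  2.08399268 -4.32173235] 9.482312494982038
0.1 False 22.8 [627.45181881 -69.60953334 231.40191867] [-1.40582167  2.06423471 -3.54069429] 9.260254915756141
0.15 False 23.2167 [634.07088127 -69.04777744 232.79344043] [-2.44160126  3.67974198 -4.27103843] 9.588162660737906
```

View pics/i.png

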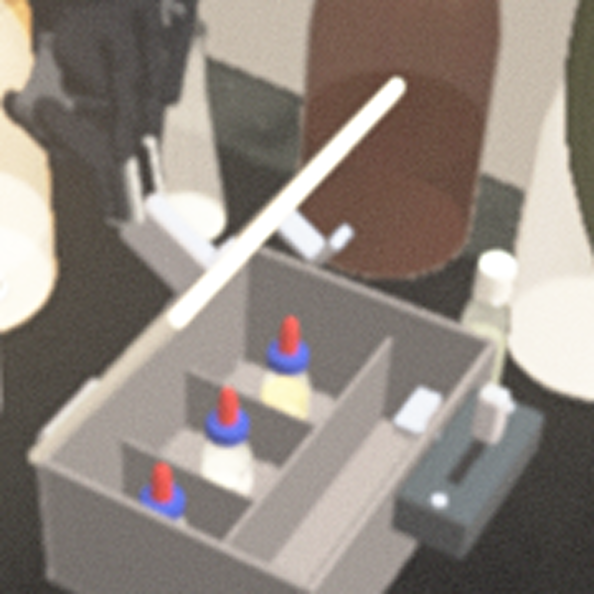

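View pics/i2.png

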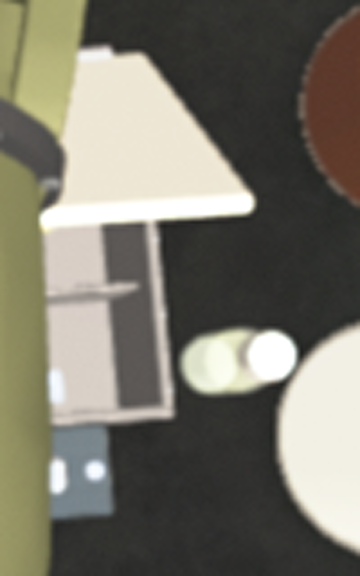

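The cover is more open, the tab is still in the fingers at about (140,220), and the vial has not moved. One last angle and steadiness check.

Run:
```python
from h import *
from rig import bot
t=np.load("/tmp/i_top.npz");s=np.load("/tmp/i_scene.npz")
p,e=tri(t,(469.7,226),s,(385.9,105.7));b=R.from_euler('z',-YAW).apply(p-O)
print(b,e,np.arctan2(b[2]-100,80-b[0])-np.arctan2(5,167))
for i in range(3):
    bot.dwell(.5);q=bot.read_state();print(q["clock"],q["ee_pos"],q["ft_force"],q["grip_width"])
c=bot.read_camera("scene");d=np.abs(c["image"].astype(int)-s["image"]);print(d[80:260,265:445].mean(),d[350:450,200:250].mean())
cv2.imwrite("pics/j.png",c["image"])
a=np.load("/tmp/a_scene.npz")["image"];b=c["image"]
for n,(x0,y0,x1,y1) in(("beaker",(305,262,355,328)),("vial",(408,155,422,172))):
    r=cv2.matchTemplate(b[y0-8:y1+8,x0-8:x1+8],a[y0:y1,x0:x1],cv2.TM_CCOEFF_NORMED);print(n,np.array(cv2.minMaxLoc(r)[3])-8,r.max())
```

```text
[  -3.05108611 -112.19388382  238.81550151] 0.30948826369261173 1.0017084074051716
24.1167 [634.10041464 -69.05031034 232.82925173] [-2.62505219  3.34085731 -5.08926755] 9.68266675319071
24.6167 [634.10661357 -69.08718859 232.80898462] [-1.45804979  4.02600696 -6.28139788] 9.485166725279111
25.1167 [634.08995801 -69.07020089 232.80617909] [-1.51416066  3.91640216 -5.04195204] 9.428481810073418
2.67869341563786 3.7019333333333333
beaker [0 0] 0.9895013
vial [0 0] 0.9821041
```

View pics/j.png

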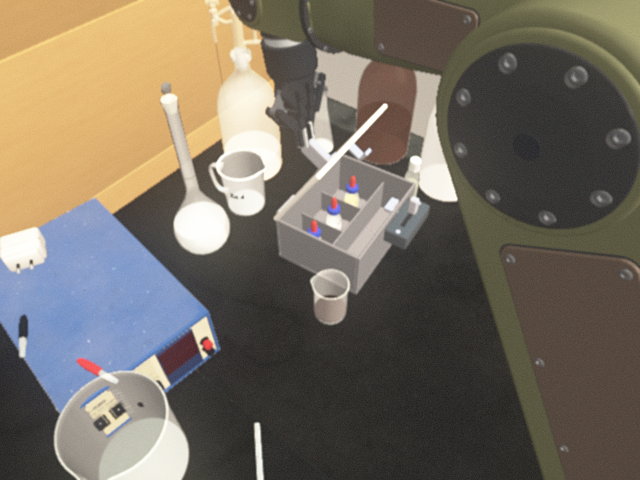

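The cover is about 1.0 rad (57°) open and steady, held at the tab near (320,150). The beaker at (330,295) and the vial at (414,170) show no shift, so I'm handing in.

```bash
python3 -c "
from rig import bot
print(bot.finish_job(), bot.read_state()['clock'])"
```

```text
the job is handed in; nothing more can be done
the job is handed in; nothing more can be done
```

I tugged the cover first and found it caught: it stopped hard after about 5.5 mm, with the pull rising to about 27 N. I then moved the slide to its stop at about 30 mm of travel, regripped the tab, raised the cover, and handed the job in at about 25 s while still holding it.

- **Final angle:** the last two-view measurement gave about 1.0 rad (57°). The hand pose and force stayed steady over 1.5 s of watching.
- **Beaker and vial:** image matching against the first picture showed no shift of either.
- **One check disagreed:** after the first lift the cameras put the cover at only about 0.81–0.87 rad, where I had commanded 0.96. The tab had slipped toward its upper back corner in the pads. I raised the grip from 50 to 100 N and turned the hand with the cover another 0.15 rad, with no further slip seen. The tab is therefore held near its top corner, not at the nominal grip point.

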